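Cork block through the sprung flap

TASK

The small cork block lies on the deck of the seagrass tray in front of one of two self-closing flaps. With one finger push that flap open, and while that finger keeps it open push the block through the doorway with the other finger so that it drops into the catch tray behind; then draw back so that the flap swings shut. Do not lift the block and do not shove the flap with it, leave the other flap shut and leave everything else where it is.

Things in the scene. Friction and masses are not known exactly. Their poses are not given: they have to be found in the camera images.
- tray_unit: Fixed seagrass tray stack, about 400 x 372 mm. Origin on the table in the doorway plane, midway between the two doorways; its x axis points through the doorways away from the robot, y left, z up. In the plane x = 0 a 10 mm thick wall, 45 mm higher than the deck, has two doorways without lintel (open above): y = 7 to 130 mm and y = -130 to -7 mm, parted by a 14 mm post.
- tray_deck (a point): Centre of the post's foot on the deck, 70 mm above the table. The flat deck lies on the robot's side, tray x = -222 to +4 mm and y = -175 to +175 mm, with an 18 mm high rim on its near edge and sides; it ends 4 mm past the doorway plane, where things drop off into the catch tray.
- catch_tray (a point): Centre of the catch tray's floor beyond the wall, 10 mm above the table, 82 mm past the doorway plane. The tray spans tray x = +4 to +160 mm, open above; its outer walls and a middle divider at y = 0 reach only 60 mm above the table, below the deck.
- flap_left (a joint): Left flap: 6 mm plywood panel filling the left doorway, 118 mm wide, 3 to 43 mm above the deck, on an upright spring hinge at the doorway's outer side (tray y = +130 mm). 0 = shut, in the plane x = 0; opens only away from the robot (towards tray +x), to 1.6 rad at most. The spring shuts it again: 0.16 N m shut, 0.32 N m fully open.
- flap_right (a joint): Right flap, mirror image of the left: hinge at y = -130 mm, 0 = shut, opens towards the tray's +x, same spring.
- flap_left_edge (a point): Middle of the left flap's free upright edge, 120 mm from its hinge, 23 mm above the deck.
- flap_right_edge (a point): Middle of the right flap's free upright edge, 120 mm from its hinge, 23 mm above the deck.
- cork_block: The small cork block to push, 46 (x) x 38 (y) x 30 (z) mm, about 25 g, lying on the deck before one of the flaps, its long side pointing roughly at the flap. Origin at the centre of its underside.
- cork_block_center (a point): Centre of the small cork block, 15 mm above its underside.
- bead_bowl: Wooden bowl with beads, 72 mm across, 36 mm high, on the deck before the other flap; leave alone. Origin at the centre of its underside.
- massage_stick: White plastic massage stick, 174 mm long with a 60 mm cross grip, 24 mm high, lying on the table; leave alone. Origin at its middle, on the underside; x along the stick.
- mug: White ceramic mug, 80 mm across, 92 mm high, on the table; leave alone. Origin at the centre of its underside.
- big_cork_block: Big cork block, 120 x 80 x 50 mm, on the table; leave alone. Origin at the centre of its underside.
- flat_cork_block: Flat cork block, 90 x 60 x 30 mm, on the table; leave alone. Origin at the centre of its underside.
Things that resemble listed ones, but are neither listed nor needed, are in the scene too. Leave any pink or red look-alike of the cork_block alone.

How it is judged (in metres and radians):
On the way, in this order (a step that is already met when the one before it is completed fails the run):
1. a finger holds the flap in front of the block open while the block is still on the deck (((y of cork_block_center in the frame of tray_unit above 0 m and (value of joint flap_left above 0.3 rad and contact force between the fingers and flap_left above 0.4 N)) or (y of cork_block_center in the frame of tray_unit below 0 m and (value of joint flap_right above 0.3 rad and contact force between the fingers and flap_right above 0.4 N))) and x of cork_block_center in the frame of tray_unit below -0.005 m), for 0.05 s.
2. the block passes the doorway, over the deck's edge, while a finger still holds that flap open (((y of cork_block_center in the frame of tray_unit above 0 m and (value of joint flap_left above 0.5 rad and contact force between the fingers and flap_left above 0.4 N)) or (y of cork_block_center in the frame of tray_unit below 0 m and (value of joint flap_right above 0.5 rad and contact force between the fingers and flap_right above 0.4 N))) and x of cork_block_center in the frame of tray_unit above 0.004 m).
At the end, for the whole second after the job is handed in: The small cork block lies at rest in the catch tray behind the flap (its centre under 50 mm above the table, inside the tray's walls), both flaps are shut again (under 0.05 rad), and the bowl, stick, mug and other cork blocks are within 20 mm of where they stood (x of cork_block_center in the frame of tray_unit between 0.015 and 0.158 m and y of cork_block_center in the frame of tray_unit between -0.175 and 0.175 m and z of cork_block_center in the frame of tray_unit below 0.05 m and linear speed of cork_block below 0.02 m/s and value of joint each of flap_left, flap_right below 0.05 rad and distance of each of bead_bowl, massage_stick, mug, big_cork_block, flat_cork_block from where it was at the start of the episode below 0.02 m); the robot touches nothing.
It fails at once if the block is lifted (its centre more than 34 mm above the deck) (z of cork_block_center in the frame of tray_unit above 0.104 m).
It fails at once if the flap is shoved with the block (more than 1.2 N between them) (contact force between cork_block and flap_left above 1.2 N or contact force between cork_block and flap_right above 1.2 N).
It fails at once if the other flap is opened (more than 0.15 rad) ((y of cork_block_center in the frame of tray_unit above 0 m and value of joint flap_right above 0.15 rad) or (y of cork_block_center in the frame of tray_unit below 0 m and value of joint flap_left above 0.15 rad)).
It fails at once if a bystander is moved more than 20 mm (distance of any of bead_bowl, massage_stick, mug, big_cork_block, flat_cork_block from where it was at the start of the episode above 0.02 m).
It also fails if it takes over 40 s, if anything falls off the work surface, if the arm or the gripper's body presses on something with over 40 N, if the wrist force passes 120 N, or if a joint passes its speed limit or range.

ROBOT

A 6-joint arm with a two-finger parallel gripper is mounted at the origin on the work surface. World frame = base frame: x ahead of the robot, y to its left, z up, the work surface at z = 0. Lengths are in mm, angles in rad, forces in N, time in s.
With the tool pointing down it reaches from about 275 to 1000 mm from the base axis. Payload 8.4 kg.
Tool frame: the origin (TCP) lies midway between the tips of the shut fingers; the grasp point (between the pads) lies 19 mm behind it; z points along the fingers, y is the line along which they close (so a half turn about z gives the same grasp; the last joint's range is limited). The gripper opens to 85 mm and grips with 20 to 120 N. Pads are 22 mm wide; open, the fingers measure 114 mm over their backs; the gripper's body (76 mm by 85 mm) begins 54 mm behind the grasp point. The pads swing forward as they close: fully open they stand 13 mm farther back than shut.
Start: joints at [1.204, 0.353, 1.633, -0, 1.155, -0.002], TCP at [222.975, 583.875, 231.281] pointing down, gripper open.
Joint ranges: [-2.63, 2.63], [-0.92, 2.1], [0.06, 2.66], [-1.3, 4.44], [0, 2.69], [-3.02, 3.02]. Speed limits (rad/s): [2.22, 2.22, 2.79, 3.14, 3.14, 3.14].

INTERFACE

Orientations are given as [roll, pitch, yaw] about the fixed x, y, z axes, in that order (R = Rz(yaw) Ry(pitch) Rx(roll)).
In Python, from rig import monitor, imaging, r gives the robot as it stands.
- The arm moves only by the tool drive_tool, never from a script. Its argument "plan" is a list of rows, each an object of numbers: "x", "y", "z": the shift along the tool's x, y, z in units of 50 mm (1.0 is 50 mm); "ax", "ay", "az": the turn, a rotation vector about the tool's x, y, z in units of 6 degrees (1.0 is 6 degrees); "hand": the finger opening in mm, from 0 to 85.4. In form: [{"x": .., "y": .., "z": .., "ax": .., "ay": .., "az": .., "hand": ..}, ...]. A call has 1 to 8 rows; each row is the pose to reach, as a shift and turn from the pose commanded when the call began, along the tool's axes at that moment; what a row does not reach only later rows make up. A row lasts 1/10 s, in which the tool goes at most 50 mm and 8.59 degrees, less where a joint would pass 70% of its speed; a pose out of reach is approached as far as the arm can. A call with a gripper value outside its range is refused whole. The fingers move at their own pace and stop on an object; "grip_force" is the grip in N (left out, the last holds). Time passes only in rows, so rows that repeat a pose let the fingers close. It gives the time, the measured TCP pose, the force, the opening and the grip force at its end, in the units of the state.
- monitor.sense(): the state, without advancing time (a new reading comes with each control period).
- imaging.grab_frame(name): name is "scene" or "top" or "wrist"; returns the picture (480x640x3 uint8, red, green, blue); there is no depth.
- imaging.camera_info(name): a dict with "mtx" (3x3 intrinsics, pixels), "R" (3x3) and "t" (3): a world point X has camera coordinates R X + t. Camera axes: x right, y down, z forward; pixel columns grow to the right and rows downward; lengths in mm; the calibration is good to about 2 mm. A picture is of the moment at which its call begins: read the wrist's pose just before it. camera_info takes no time and is no camera call; for the wrist camera it gives the pose at the moment of the call.
- r.sign_off(): hands the job in; it is judged then, once.
The state is a dict: "clock": time; "qpos": joint angles; "qvel": joint speeds; "joint_efforts": joint torques, N m; "eef_pos": TCP position; "tcp_rot": TCP orientation; "contact_force": force on the tool from outside, world axes, zero at the start; "wrist_torque": the same for the moment, N m; "opening": opening from 0.0 (shut) to 1.0 (fully open); "grasp_force": force on a finger pad.
Only numpy, scipy, OpenCV 4.12 (cv2) and the standard library are available. Lean on these libraries where they do the work, as an engineer would, in place of code of your own. Each camera call takes 0.05 s, during which the arm holds its last target. There are 200 camera calls.

## Working session

There is one attempt and no reset: what is moved stays moved. The work goes in short steps, Python scripts to look and compute and a tool call to move; the robot and the scene stay as the last step left them, time stands still between calls to the robot, and variables do not carry over. Pictures are saved under pics/ and viewed, at most 10 in all, crops included, and the job is handed in when it is done.

Besides the shell and the picture viewer there is one more tool, called after "Request:" as a command line: name --argument value ..., lists and objects as JSON in quotes. drive_tool: Moves the arm, as the interface text tells. Its arguments: {"type":"object","properties":{"plan":{"type":"array","items":{"type":"object","properties":{"x":{"type":"number"},"y":{"type":"number"},"z":{"type":"number"},"ax":{"type":"number"},"ay":{"type":"number"},"az":{"type":"number"},"hand":{"type":"number"}}}},"grip_force":{"type":"number"}},"required":["plan"]}

```bash
mkdir -p pics
python3 - <<'E'
from rig import monitor, imaging, r
import cv2
for n in ("scene","top"):
    im=imaging.grab_frame(n); cv2.imwrite(f"pics/{n}0.png",im[:,:,::-1]); c=imaging.camera_info(n); print(n,c)
s=monitor.sense(); print(s)
E
```

```text
scene {'mtx': array([[537.09447837,   0.        , 330.1794474 ],
       [  0.        , 537.09447837, 242.43003837],
       [  0.        ,   0.        ,   1.        ]]), 'R': array([[-0.81514154,  0.57926038,  0.00129279],
       [ 0.50173971,  0.70716543, -0.49817098],
       [-0.28948493, -0.40543122, -0.86707785]]), 't': array([ 430.76024331, -217.19203216, 1628.87668121])}
top {'mtx': array([[515.93796897,   0.        , 318.2132038 ],
       [  0.        , 515.93796897, 236.21882474],
       [  0.        ,   0.        ,   1.        ]]), 'R': array([[ 0.02055586, -0.99956172,  0.02130316],
       [-0.98415336, -0.02398338, -0.17568995],
       [ 0.17612387, -0.01735411, -0.98421503]]), 't': array([ -29.07767152,  538.09518061, 1172.05535798])}
{'clock': 0.1, 'qpos': array([ 1.20357983e+00,  3.53575002e-01,  1.63407006e+00,  2.76641729e-05,
        1.15517153e+00, -2.39945267e-03]), 'qvel': array([-0.00136672, -0.00056717, -0.00195703, -0.00014702,  0.00056989,
        0.00083362]), 'joint_efforts': array([-1.32331556e-03, -6.06360340e+01, -3.42819178e+01, -1.36175095e-04,
        3.92015238e-03, -4.66877992e-06]), 'eef_pos': array([222.82599934, 583.47605302, 230.63476633]), 'tcp_rot': array([-3.14036879e+00, -2.82319603e-05,  2.77676441e+00]), 'contact_force': array([-0.67017163,  0.96906802,  0.05836311]), 'wrist_torque': array([-0.03086317,  0.07388097, -0.00868632]), 'grasp_force': 0.0, 'opening': 0.9958692375735676}
```

View pics/scene0.png

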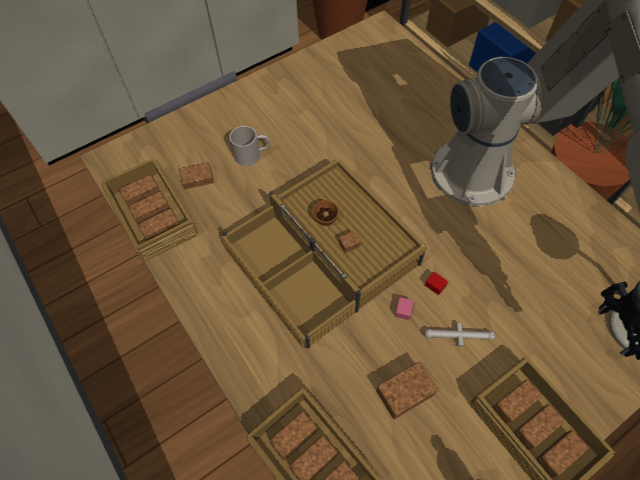

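View pics/top0.png

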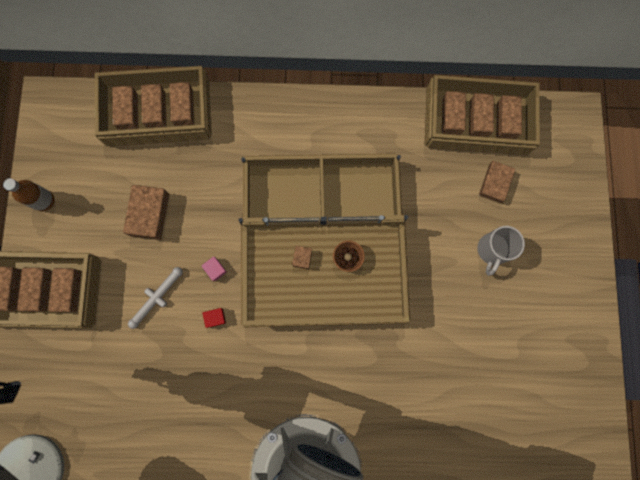

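The block (top, 302,258) lies before the left flap. The bowl (348,257) is before the right one, and the tray is nearly square to the image. I'll zoom in for exact points.

```bash
cat > h.py <<'E'
from rig import monitor, imaging, r
import numpy as np, cv2
def ray(name,uv,z):
    c=imaging.camera_info(name); d=c["R"].T@np.linalg.solve(c["mtx"],[*uv,1.]); o=-c["R"].T@c["t"]
    return (o+d*(z-o[2])/d[2])
E
python3 - <<'E'
import cv2
im=cv2.imread("pics/top0.png")
cv2.imwrite("pics/top0z.png",cv2.resize(im[145:335,230:420],None,fx=3,fy=3,interpolation=cv2.INTER_CUBIC))
from h import *
for n,uv,z in [("wallL",(241,220),115),("wallR",(404,217),115),("post",(323,220),115),("nearL",(242,325),88),("nearR",(408,321),88),("block",(302,258),100)]:
    print(n,ray("top",uv,z).round(1))
E
```

```text
wallL [559.3 157.7 115. ]
wallR [ 575.4 -208.4  115. ]
post [563.9 -25.8 115. ]
nearL [328.  148.1  88. ]
nearR [ 344.4 -220.3   88. ]
block [478.8  19.3 100. ]
```

View pics/top0z.png

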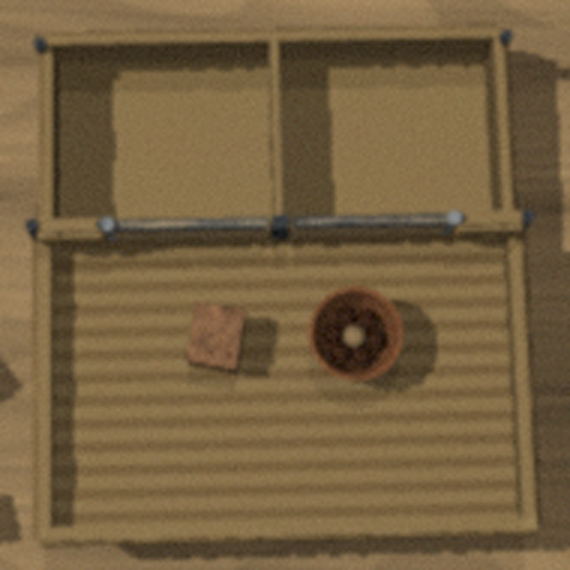

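Run:
```python
from h import *
from scipy.spatial.transform import Rotation as Ro
P=lambda u,v,z: ray("top",(230+(u-1)/3,145+(v-1)/3),z)
L=P(33,228,115);Rr=P(528,217,115);hl=P(107,226,115);hr=P(455,218,115);po=P(281,227,115)
print(hl,hr,po,L,Rr)
o=(hl+hr)/2; y=hl-hr; yaw=np.arctan2(-y[0],y[1]); print("o",o,"yaw",yaw,"width",np.linalg.norm(y))
T=np.array([[np.cos(yaw),np.sin(yaw)],[-np.sin(yaw),np.cos(yaw)]])
im=cv2.imread("pics/top0.png")[145:335,230:420]; im=cv2.resize(im,None,fx=3,fy=3,interpolation=cv2.INTER_CUBIC)
c=np.array([[192,304],[244,308],[239,370],[186,364]])
w=np.array([P(*q,100)[:2] for q in c]); ctr=w.mean(0); 
print("block tray",T@(ctr-o[:2]),"world",ctr,"edges",[np.linalg.norm(w[i]-w[i-1]) for i in range(4)])
d=w[0]-w[3]+w[1]-w[2]; h=np.arctan2(d[1],d[0]); print("heading world",h)
b=P(356,334,106); print("bowl",T@(b-o)[:2])
f=yaw+np.radians(8); D=np.array([np.cos(f),np.sin(f)]); tgt=ctr+11.5*D
s=monitor.sense(); R=Ro.from_euler("xyz",s["tcp_rot"]).as_matrix()
yd=np.pi/2+f; print("line",D,"target",tgt,"dyaw deg",np.degrees(yd-s["tcp_rot"][2]))
print("shift units",R.T@(np.r_[tgt,s["eef_pos"][2]]-s["eef_pos"])/50)
```

```text
[560.62871727 103.404434   115.        ] [ 573.29939737 -157.14138364  115.        ] [563.12144909 -26.56097575 115.        ] [557.72589409 158.40740071 115.        ] [ 575.45433103 -212.17803667  115.        ]
o [566.96405732 -26.86847482 115.        ] yaw 0.048593009981333674 width 260.85373148095954
block tray [-83.08525441  51.61659244] world [481.4696588   20.65141508] edges [np.float64(45.484592913851635), np.float64(39.15124450392559), np.float64(46.92796549579168), np.float64(39.7655693255492)]
heading world -0.062902556804147
bowl [-84.74611608 -53.37136655]
line [0.98233897 0.18710999] target [492.76655695  22.80317998] dyaw deg -58.31270699289981
shift units [-9.04432526 -8.54920268  0.01020775]
```

Request:
drive_tool --plan '[{"x": -0.7, "y": -0.65, "az": 0.8, "hand": 85}, {"x": -1.4, "y": -1.3, "az": 1.6, "hand": 85}, {"x": -2.1, "y": -2.0, "az": 2.4, "hand": 85}, {"x": -2.8, "y": -2.65, "az": 3.2, "hand": 85}, {"x": -3.5, "y": -3.3, "az": 4.0, "hand": 85}, {"x": -4.2, "y": -3.95, "az": 4.8, "hand": 85}, {"x": -4.5, "y": -4.25, "az": 4.9, "hand": 85}, {"x": -4.5, "y": -4.25, "az": 4.9, "hand": 85}]'

```text
invalid input
```

```bash
cat >> h.py <<'E'
from scipy.spatial.transform import Rotation as Ro
def plan(tgt,yaw):
    s=monitor.sense(); R=Ro.from_euler("xyz",s["tcp_rot"]); G=Ro.from_euler("xyz",[np.pi,0,yaw])
    print("t",s["clock"],"pos",s["eef_pos"].round(1),"rot",s["tcp_rot"].round(4),"F",s["contact_force"].round(1),"open",s["opening"])
    print("shift",(R.inv().apply(np.array(tgt)-s["eef_pos"])/50).round(3),"turn",(np.degrees((R.inv()*G).as_rotvec())/6).round(3))
E
python3 -c "
from h import *
plan([492.8,22.8,200],np.pi/2+.1882)"
```

```text
t 0.1 pos [222.8 583.5 230.6] rot [-3.1404 -0.      2.7768] F [-0.7  1.   0.1] open 0.9958692375735676
shift [-9.045 -8.548  0.623] turn [-1.100e-02  6.000e-03  9.719e+00]
```

Request:
drive_tool --plan '[{"x": -0.7, "y": -0.65, "z": 0, "ax": 0, "ay": 0, "az": 0.8, "hand": 85}, {"x": -1.4, "y": -1.3, "z": 0, "ax": 0, "ay": 0, "az": 1.6, "hand": 85}, {"x": -2.1, "y": -2.0, "z": 0, "ax": 0, "ay": 0, "az": 2.4, "hand": 85}, {"x": -2.8, "y": -2.65, "z": 0, "ax": 0, "ay": 0, "az": 3.2, "hand": 85}, {"x": -3.5, "y": -3.3, "z": 0, "ax": 0, "ay": 0, "az": 4.0, "hand": 85}, {"x": -4.2, "y": -3.95, "z": 0, "ax": 0, "ay": 0, "az": 4.8, "hand": 85}, {"x": -4.5, "y": -4.25, "z": 0, "ax": 0, "ay": 0, "az": 4.9, "hand": 85}, {"x": -4.5, "y": -4.25, "z": 0, "ax": 0, "ay": 0, "az": 4.9, "hand": 85}]' --grip_force 20

```text
clock: 0.9
eef_pos: [358.0, 302.7, 231.2]
tcp_rot: [-3.141, 0.001, 2.26]
contact_force: [0.9, 0.5, -0.3]
opening: 0.995
grasp_force: 0.0
```

```bash
python3 -c "
from h import *
plan([492.8,22.8,200],np.pi/2+.1882)"
```

```text
t 0.9 pos [358.  302.7 231.2] rot [-3.1409e+00  5.0000e-04  2.2603e+00] F [ 0.9  0.5 -0.3] open 0.9945325969066514
shift [-6.033 -1.48   0.627] turn [-0.005  0.007  4.787]
```

Request:
drive_tool --plan '[{"x": -0.9, "y": -0.2, "z": 0, "ax": 0, "ay": 0, "az": 0.7, "hand": 85}, {"x": -1.8, "y": -0.4, "z": 0, "ax": 0, "ay": 0, "az": 1.4, "hand": 85}, {"x": -2.7, "y": -0.65, "z": 0.1, "ax": 0, "ay": 0, "az": 2.1, "hand": 85}, {"x": -3.6, "y": -0.9, "z": 0.2, "ax": 0, "ay": 0, "az": 2.9, "hand": 85}, {"x": -4.5, "y": -1.1, "z": 0.3, "ax": 0, "ay": 0, "az": 3.6, "hand": 85}, {"x": -5.4, "y": -1.3, "z": 0.5, "ax": 0, "ay": 0, "az": 4.3, "hand": 85}, {"x": -6.03, "y": -1.48, "z": 0.62, "ax": 0, "ay": 0, "az": 4.8, "hand": 85}, {"x": -6.03, "y": -1.48, "z": 0.62, "ax": 0, "ay": 0, "az": 4.8, "hand": 85}]'

```text
clock: 1.7
eef_pos: [494.2, 23.7, 199.3]
tcp_rot: [-3.141, 0.0, 1.757]
contact_force: [0.5, -0.2, 0.8]
opening: 0.994
grasp_force: 0.0
```

```bash
python3 -c "
from h import *
plan([492.8,22.8,100],np.pi/2+.1882)
cv2.imwrite('pics/w1.png',imaging.grab_frame('wrist')[:,:,::-1])
c=imaging.camera_info('wrist');print(c['R'].round(3),c['t'])"
```

```text
t 1.7 pos [494.2  23.7 199.3] rot [-3.1408e+00  4.0000e-04  1.7571e+00] F [ 0.5 -0.2  0.8] open 0.9940602155868061
shift [-0.012 -0.029  1.986] turn [-0.008  0.004 -0.018]
[[ 0.982  0.186 -0.002]
 [ 0.18  -0.949  0.259]
 [ 0.047 -0.255 -0.966]] [-489.07849499  -90.32493151  332.05487784]
```

View pics/w1.png

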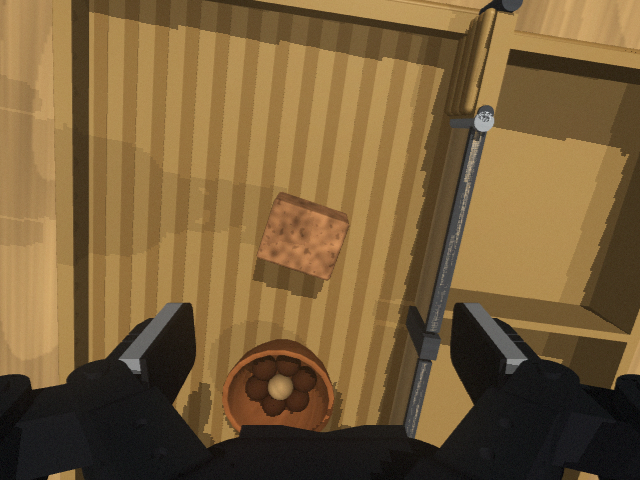

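Wrist view: block top face corners are about (277,200),(348,220),(329,279),(258,249), the left hinge is at (484,120), and the fingers straddle the block along x. I'll check these against the top estimate.

Run:
```python
from h import *
w=np.array([ray("wrist",q,100)[:2] for q in [(277,200),(348,220),(329,279),(258,249)]])
print("block",w.mean(0),[np.linalg.norm(w[i]-w[i-1]) for i in range(4)])
print("hinge",ray("wrist",(484,120),115), "post",ray("wrist",(430,345),115))
```

```text
block [481.71438109  24.25156274] [np.float64(31.59522871824622), np.float64(42.44373875577939), np.float64(37.8839514865786), np.float64(45.95481321023611)]
hinge [561.73423308 106.85916692 115.        ] post [566.48873923 -22.17195408 115.        ]
```

Request:
drive_tool --plan '[{"x": 0, "y": -0.03, "z": 0.5, "ax": 0, "ay": 0, "az": 0, "hand": 85}, {"x": 0, "y": -0.03, "z": 1.0, "ax": 0, "ay": 0, "az": 0, "hand": 85}, {"x": 0, "y": -0.03, "z": 1.5, "ax": 0, "ay": 0, "az": 0, "hand": 85}, {"x": 0, "y": -0.03, "z": 1.9, "ax": 0, "ay": 0, "az": 0, "hand": 85}, {"x": 0, "y": -0.03, "z": 2.2, "ax": 0, "ay": 0, "az": 0, "hand": 85}, {"x": 0, "y": -0.03, "z": 2.45, "ax": 0, "ay": 0, "az": 0, "hand": 85}, {"x": 0, "y": -0.03, "z": 2.6, "ax": 0, "ay": 0, "az": 0, "hand": 85}, {"x": 0, "y": -0.03, "z": 2.6, "ax": 0, "ay": 0, "az": 0, "hand": 85}]'

```text
clock: 2.55
eef_pos: [491.0, 26.2, 69.6]
tcp_rot: [-3.14, -0.0, 1.762]
contact_force: [0.0, -0.2, 0.4]
opening: 0.995
grasp_force: 0.0
```

```bash
python3 -c "
from h import *
plan([492.8,23.5,67],np.pi/2+.1882)
cv2.imwrite('pics/w2.png',imaging.grab_frame('wrist')[:,:,::-1])"
```

```text
t 2.55 pos [491.   26.2  69.6] rot [-3.1403e+00 -3.0000e-04  1.7621e+00] F [ 0.  -0.2  0.4] open 0.9954567702818512
shift [-0.061  0.025  0.053] turn [-0.012 -0.003  0.03 ]
```

View pics/w2.png

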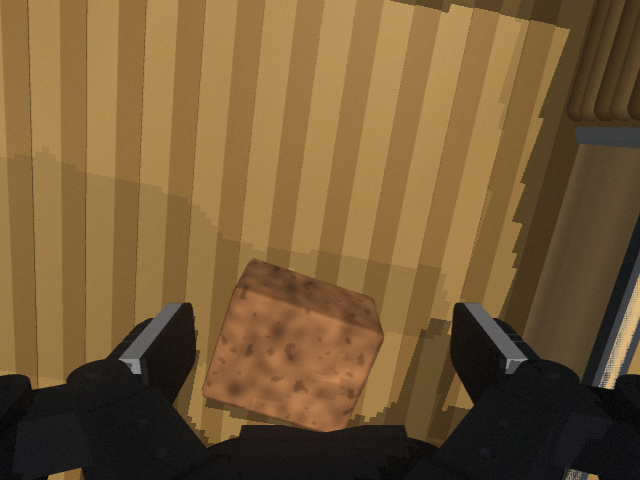

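Block sits between the fingers. I'm pushing along tool +y.

Request:
drive_tool --plan '[{"x": 0, "y": 0.15, "z": 0, "ax": 0, "ay": 0, "az": 0, "hand": 85}, {"x": 0, "y": 0.3, "z": 0, "ax": 0, "ay": 0, "az": 0, "hand": 85}, {"x": 0, "y": 0.45, "z": 0, "ax": 0, "ay": 0, "az": 0, "hand": 85}, {"x": 0, "y": 0.6, "z": 0, "ax": 0, "ay": 0, "az": 0, "hand": 85}, {"x": 0, "y": 0.75, "z": 0, "ax": 0, "ay": 0, "az": 0, "hand": 85}, {"x": 0, "y": 0.9, "z": 0, "ax": 0, "ay": 0, "az": 0, "hand": 85}, {"x": 0, "y": 1.0, "z": 0, "ax": 0, "ay": 0, "az": 0, "hand": 85}, {"x": 0, "y": 1.0, "z": 0, "ax": 0, "ay": 0, "az": 0, "hand": 85}]'

```text
clock: 3.4
eef_pos: [541.0, 35.1, 70.0]
tcp_rot: [-3.141, 0.0, 1.761]
contact_force: [-2.7, -2.2, 0.0]
opening: 0.994
grasp_force: 1.7
```

```bash
python3 -c "
from h import *
plan([0,0,67],np.pi/2+.1882)
a=imaging.grab_frame('wrist')[:,:,::-1]; b=imaging.grab_frame('scene')[:,:,::-1]
b=cv2.resize(b[150:350,210:440],(552,480),interpolation=cv2.INTER_CUBIC)
cv2.imwrite('pics/w3.png',cv2.resize(np.hstack([a,b]),(800,322)))"
```

```text
t 3.4 pos [541.   35.1  70. ] rot [-3.1413  0.      1.7612] F [-2.7 -2.2  0. ] open 0.9940857898889633
shift [  1.358 -10.758   0.063] turn [-0.002  0.     0.021]
```

View pics/w3.png

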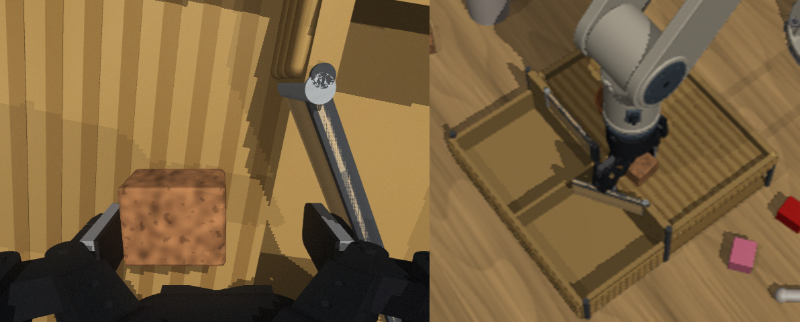

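Flap is open about 0.45 rad on the front finger, and the block lies flush on the rear finger. I'll continue.

Request:
drive_tool --plan '[{"x": 0, "y": 0.16, "z": 0, "ax": 0, "ay": 0, "az": 0, "hand": 85}, {"x": 0, "y": 0.32, "z": 0, "ax": 0, "ay": 0, "az": 0, "hand": 85}, {"x": 0, "y": 0.48, "z": 0, "ax": 0, "ay": 0, "az": 0, "hand": 85}, {"x": 0, "y": 0.64, "z": 0, "ax": 0, "ay": 0, "az": 0, "hand": 85}, {"x": 0, "y": 0.8, "z": 0, "ax": 0, "ay": 0, "az": 0, "hand": 85}, {"x": 0, "y": 0.95, "z": 0, "ax": 0, "ay": 0, "az": 0, "hand": 85}, {"x": 0, "y": 1.1, "z": 0, "ax": 0, "ay": 0, "az": 0, "hand": 85}, {"x": 0, "y": 1.25, "z": 0, "ax": 0, "ay": 0, "az": 0, "hand": 85}]'

```text
clock: 4.3
eef_pos: [602.9, 46.9, 70.4]
tcp_rot: [3.141, 0.0, 1.761]
contact_force: [-2.5, -2.2, -0.7]
opening: 0.993
grasp_force: 1.3
```

```bash
cat > v.py <<'E'
import sys
from h import *
plan([0,0,67],np.pi/2+.1882)
a=imaging.grab_frame('wrist')[:,:,::-1]; b=imaging.grab_frame('scene')[:,:,::-1]
b=cv2.resize(b[150:350,210:440],(552,480),interpolation=cv2.INTER_CUBIC)
cv2.imwrite(sys.argv[1],cv2.resize(np.hstack([a,b]),(800,322)))
E
python3 v.py pics/w4.png
```

```text
t 4.3 pos [602.9  46.9  70.4] rot [3.1411e+00 1.0000e-04 1.7610e+00] F [-2.5 -2.2 -0.7] open 0.9932008030494661
shift [  1.358 -12.018   0.061] turn [0.005 0.001 0.019]
```

View pics/w4.png

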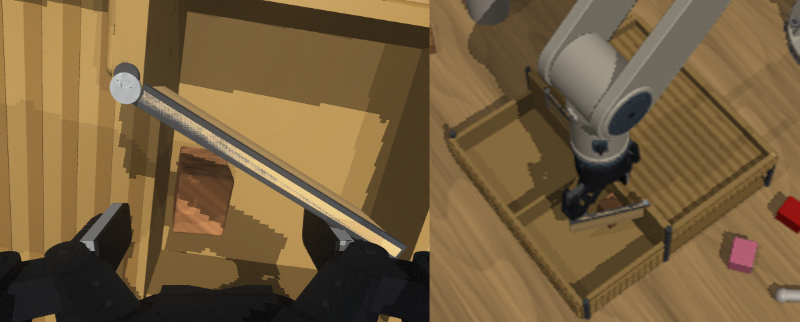

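Block has fallen into the catch tray and the flap is still held open. Drawing back.

Request:
drive_tool --plan '[{"x": 0, "y": -0.25, "z": 0, "ax": 0, "ay": 0, "az": 0, "hand": 85}, {"x": 0, "y": -0.55, "z": 0, "ax": 0, "ay": 0, "az": 0, "hand": 85}, {"x": 0, "y": -0.85, "z": 0, "ax": 0, "ay": 0, "az": 0, "hand": 85}, {"x": 0, "y": -1.15, "z": 0, "ax": 0, "ay": 0, "az": 0, "hand": 85}, {"x": 0, "y": -1.45, "z": 0, "ax": 0, "ay": 0, "az": 0, "hand": 85}, {"x": 0, "y": -1.75, "z": 0, "ax": 0, "ay": 0, "az": 0, "hand": 85}, {"x": 0, "y": -2.05, "z": 0, "ax": 0, "ay": 0, "az": 0, "hand": 85}, {"x": 0, "y": -2.3, "z": 0, "ax": 0, "ay": 0, "az": 0, "hand": 85}]'

```text
clock: 5.2
eef_pos: [487.5, 25.0, 70.4]
tcp_rot: [3.141, -0.0, 1.761]
contact_force: [0.7, 0.6, 0.8]
opening: 0.997
grasp_force: 0.0
```

Request:
drive_tool --plan '[{"x": 0, "y": 0, "z": 0, "ax": 0, "ay": 0, "az": 0, "hand": 85}, {"x": 0, "y": 0, "z": 0, "ax": 0, "ay": 0, "az": 0, "hand": 85}, {"x": 0, "y": 0, "z": -0.4, "ax": 0, "ay": 0, "az": 0, "hand": 85}, {"x": 0, "y": 0, "z": -0.9, "ax": 0, "ay": 0, "az": 0, "hand": 85}, {"x": 0, "y": 0, "z": -1.5, "ax": 0, "ay": 0, "az": 0, "hand": 85}, {"x": 0, "y": 0, "z": -2.2, "ax": 0, "ay": 0, "az": 0, "hand": 85}, {"x": 0, "y": 0, "z": -2.8, "ax": 0, "ay": 0, "az": 0, "hand": 85}, {"x": 0, "y": 0, "z": -2.8, "ax": 0, "ay": 0, "az": 0, "hand": 85}]'

```text
clock: 6.0
eef_pos: [492.6, 25.4, 214.6]
tcp_rot: [3.133, 0.001, 1.761]
contact_force: [0.9, 0.3, -0.5]
opening: 0.993
grasp_force: 0.0
```

```bash
python3 v.py pics/w5.png
```

```text
t 6.0 pos [492.6  25.4 214.6] rot [3.1334e+00 1.1000e-03 1.7611e+00] F [ 0.9  0.3 -0.5] open 0.9934824509185727
shift [ 1.368 -9.793  2.87 ] turn [0.078 0.01  0.02 ]
```

View pics/w5.png

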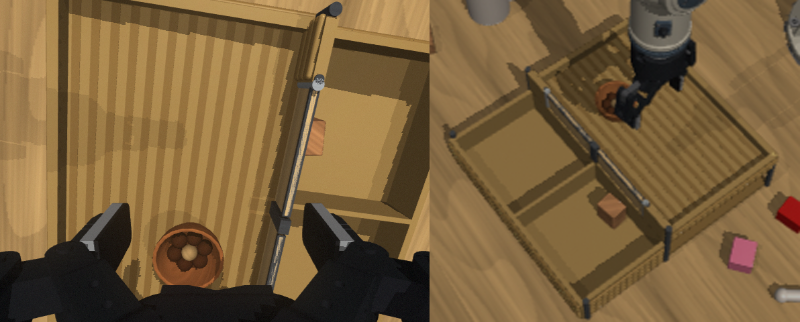

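Run:
```python
from h import *
im=imaging.grab_frame("scene")
b=cv2.resize(im[255:305,295:355],None,fx=10,fy=10,interpolation=cv2.INTER_CUBIC)
cv2.imwrite("pics/b.png",b[:,:,::-1])
y=0.0486;T=np.array([[np.cos(y),np.sin(y)],[-np.sin(y),np.cos(y)]])
for z in (10,30,45,56): print(z,T@(ray("scene",(323,279),z)[:2]-[567,-26]))
```

```text
10 [16.92089335 65.64747106]
30 [22.73368682 73.47684325]
45 [27.09328193 79.34887239]
56 [30.29031834 83.65502709]
```

View pics/b.png

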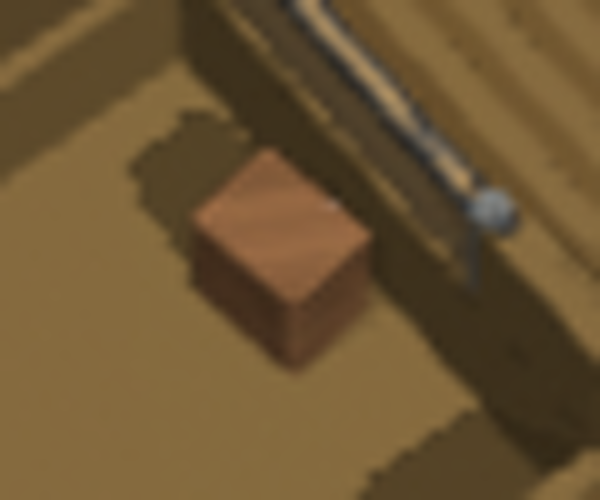

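```bash
python3 -c "
from h import *
print(r.sign_off())"
```

```text
the job is handed in; nothing more can be done
None
```

The job is handed in: the small cork block is lying in the catch tray behind the left flap, both flaps look shut, and no listed object appears to have been touched (the hand-in returned no verdict).

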